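Power up the portable balance and load its dish of grinding balls

ROBOT

A 6-joint arm with a two-finger parallel gripper is mounted at the origin on the work surface. World frame = base frame: x ahead of the robot, y to its left, z up, the work surface at z = 0. Lengths are in mm, angles in rad, forces in N, time in s.
With the tool pointing down it reaches from about 275 to 750 mm from the base axis. Payload 10.2 kg.
Tool frame: the origin (TCP) lies at the very end of the fingers, on their centre line; the grasp point (between the pads) lies 19 mm behind it (arm.tcp_to_grasp is the z of the grasp point in the tool frame, in mm); z points along the fingers, y is the line along which they close (so a half turn about z gives the same grasp; the last joint's range is limited). The gripper opens to 85 mm and grips with 20 to 120 N. Pads are 22 mm wide; open, the fingers measure 114 mm over their backs; the gripper's body (76 mm by 85 mm) begins 54 mm behind the grasp point. The pads swing forward as they close: fully open they stand 13 mm farther back than shut.
Start: joints at [-1.564, 0.313, 1.498, -0, 1.331, -0.223], TCP at [119.572, -511.208, 231.294] pointing down, gripper open.
Joint ranges: [-2.94, 2.94], [-0.97, 2.17], [0.19, 2.56], [-1.23, 4.37], [0.02, 3.11], [-2.88, 2.88]. Speed limits (rad/s): [2.39, 2.39, 3.01, 3.14, 3.14, 3.14].

INTERFACE

Orientations are given as a rotation vector (axis times angle).
In Python, from cell import arm, camera, camera_info, ticket, finder gives the robot as it stands.
- The arm moves only by the shell command python3 -m jog 'ROWS' [FORCE]. ROWS is JSON, a list that holds one entry, the list of rows, each a list of 7 numbers: the turn, a rotation vector about the world's x, y, z in rad, then the shift along the world's x, y, z in cm, then the finger opening in cm, from 0 to 8.54. A call has 1 to 12 rows; each row is the pose to reach, as a shift and turn from the pose commanded when the call began; what a row does not reach only later rows make up. A row lasts 1/10 s, in which the tool goes at most 50 mm and 8.59 degrees, less where a joint would pass 70% of its speed; a pose out of reach is approached as far as the arm can. A call with a gripper value outside its range is refused whole. The fingers move at their own pace and stop on an object; FORCE is the grip in N (left out, the last holds). Time passes only in rows, so rows that repeat a pose let the fingers close. It gives the time, the measured TCP pose, the force, the opening and the grip force at its end, in the units of the state.
- arm.sense(): the state, without advancing time (a new reading comes with each control period).
- camera(name): name is "scene" or "top" or "wrist"; returns the picture (384x512x3 uint8, red, green, blue); there is no depth.
- camera_info(name): a dict with "K" (3x3 intrinsics, pixels), "world_to_cam" (4x4, takes a point from world to camera coordinates). Camera axes: x right, y up, looking along -z (the intrinsics and any distortion apply to the point x, -y, -z); pixel columns grow to the right and rows downward; lengths in mm; the calibration is good to about 2 mm. A picture is of the moment at which its call begins: read the wrist's pose just before it. camera_info takes no time and is no camera call; for the wrist camera it gives the pose at the moment of the call.
- ticket.finish_job(): hands the job in; it is judged then, once.
Trained networks look in the newest picture that a camera, given by its name, has taken for a name from the list of things; names that differ only in an ending like _2 or _b are one class to them, and where a whole thing is asked for, a point or a joint stands for the part that bears it (a point fixed in the world has none). Each returns a list of dicts, best first, with "p" (0 to 1); they miss things now and then, are a little off and sometimes report something else, mostly with a low value. They report only what shows in the picture. A call takes as long as a camera call. They do not tell look-alikes from the thing itself.
- finder.cut_out(camera, query): "pixels" (384x512 bool, what is visible of it) and "pixel" ([row, column] in pixels, amid what is visible of it).
The state is a dict: "t": time; "qpos": joint angles; "dq": joint speeds; "effort": joint torques, N m; "position": TCP position; "tcp_rot": TCP orientation; "force": force on the tool from outside, world axes, zero at the start; "wrist_torque": the same for the moment, N m; "opening": opening from 0.0 (shut) to 1.0 (fully open); "grip_force": force on a finger pad.
Only numpy, scipy, OpenCV 4.12 (cv2) and the standard library are available. Lean on these libraries where they do the work, as an engineer would, in place of code of your own. Each camera call takes 0.05 s, during which the arm holds its last target. There are 200 camera calls.

TASK

Fit the battery pack into the balance's battery bay: slip its orange tongue under the orange lip first, then rock the pack down until it lies flat and fully home. Then carry the open dish of steel grinding balls, keeping it level so that none rolls out, and set it down gently, let go only once it rests, in the middle of the steel weighing pan. Leave the bottles and the cup where they stand.

Things in the scene. Friction and masses are not known exactly. Their poses are not given: they have to be found in the camera images.
- balance: Portable balance, fixed white box 200 mm (x) by 250 mm (y), grey underneath; its yaw varies. Origin: middle of its underside on the table, z up, -x roughly towards the robot (display side). Flat deck 55 mm above the table; at +y the battery bay, at -y the steel pan, whose top stands 10 mm above the deck and whose edge lies 65 mm from the bay's middle line.
- bay (a point): Battery bay, a pocket in the balance's deck, 16 mm deep. This point lies on its floor, 39 mm above the table; the seated pack's reference point comes 22 mm above it. Axes as the balance; -x is the orange lip's end. Pocket 46 mm wide in y (centred), x from -47.5 to +34.5 mm. The long rims and the +x rim have 3 mm 45 degree bevels. The lip bars straight-down entry.
- lip (a point): Orange retaining lip over the -x end of the bay: this point is the middle of its free edge, at deck height. It spans the pocket's width, overhangs it by 7 mm (bay x -47.5 to -40.5 mm), is 5 mm thick, top flush with the deck, with a slot 11 mm high under it down to the bay's floor. Axes as the balance.
- battery (a point): Battery pack, loose, 0.22 kg. Blue body 66 (x) by 44 (y) by 16 mm high; centred on it a black grip ridge 44 (x) by 24 (y) by 28 mm (pack 44 mm high); orange tongue 13 long, 40 wide, 7 mm thick at the bottom of the -x end. Point: middle of the blue body, 22 mm above the underside, which spans x -46 (tongue tip) to +33 mm. z up. Starts flat on the table, tongue roughly towards the robot.
- pan (a point): Square brushed steel weighing pan on the balance, 120 by 120 mm, fixed. This point is the middle of its upper face, 65 mm above the table; axes as the bay's.
- dish (a point): Open aluminium dish, loose, 90 (x) by 62 (y) by 28 mm high, walls and floor 3 mm, 0.12 kg nominal plus four balls inside. This point is its centre, 14 mm above its underside; z up. It starts flat on the table; grip it across its 62 mm.
- ball0_center (a point): Centre of one of the four steel grinding balls, 15 mm diameter, 14 g, loose in the dish; free to roll.
- ball1_center (a point): Centre of one of the four steel grinding balls, 15 mm diameter, 14 g, loose in the dish; free to roll.
- ball2_center (a point): Centre of one of the four steel grinding balls, 15 mm diameter, 14 g, loose in the dish; free to roll.
- ball3_center (a point): Centre of one of the four steel grinding balls, 15 mm diameter, 14 g, loose in the dish; free to roll.
- amber: Bystander: amber bottle with black cap, 56 mm diameter, 120 mm tall, loose, beyond the balance. Origin at the middle of its underside.
- blue: Bystander: blue jar with green cap, 60 mm diameter, 110 mm tall, loose, beyond the balance. Origin at the middle of its underside.
- cup: Bystander: white cup, 68 mm diameter, 85 mm tall, loose. Origin at the middle of its underside.
- brown: Bystander: brown jar with yellow cap, 64 mm diameter, 100 mm tall, loose. Origin at the middle of its underside.
- pack: The battery pack itself: origin at the middle of its whole footprint (tongue included), on the underside; axes as point battery.
- tray: The dish itself: origin at the middle of its underside; axes as point dish.
Things that resemble listed ones, but are neither listed nor needed, are in the scene too. What is shaped like the pack but purple or turquoise is not meant.

How it is judged:
By the outcome, as a careful person would: the job done as asked, in the order asked, and still so for the second after the job is handed in, with the robot touching nothing.
It also fails if it takes over 72 s, if anything falls off the work surface, if the arm or the gripper's body presses on something with over 40 N, if the wrist force passes 120 N, or if a joint passes its speed limit or range.

## Working session

There is one attempt and no reset: what is moved stays moved. The work goes in short steps, Python scripts to look and compute and a shell command to move; the robot and the scene stay as the last step left them, time stands still between calls to the robot, and variables do not carry over. Pictures are saved under pics/ and viewed, at most 10 in all, crops included, and the job is handed in when it is done.

```bash
mkdir -p pics; ls; python3 - <<'E'
from cell import arm,camera,camera_info,finder
import cv2,numpy as np
s=arm.sense();print(s['t'],s['position'],s['tcp_rot'],s['opening'],s['force'])
for n in ['scene','top']:
    im=camera(n);cv2.imwrite(f'pics/{n}1.png',cv2.resize(im[...,::-1],(800,600),interpolation=cv2.INTER_CUBIC))
    i=camera_info(n);print(n,i.keys(),np.round(i['K'],1).tolist(),np.round(i['world_to_cam'],3).tolist())
    for q in ['battery','dish','balance','pan','bay','lip']:
        for r in finder.cut_out(n,q)[:3]: print(q,round(r['p'],2),np.round(r['pixel']),r['pixels'].sum())
E
```

```text
pics
0.0 [ 119.56715241 -510.94950753  230.76381009] [-3.11968080e+00 -3.60026769e-01 -2.10192555e-04] 0.9984178758115857 [-0.26031538  0.25090076 -0.03664823]
scene dict_keys(['K', 'world_to_cam']) [[392.1, 0.0, 257.8], [0.0, 392.1, 195.5], [0.0, 0.0, 1.0]] [[-0.256, 0.967, 0.016, 103.988], [-0.809, -0.223, 0.545, 428.856], [0.53, 0.126, 0.839, -1576.912], [0.0, 0.0, 0.0, 1.0]]
battery 0.78 [217. 348.] 289
battery 0.74 [228. 382.] 417
battery 0.63 [206. 310.] 328
dish 0.56 [245. 196.] 584
balance 0.82 [198. 238.] 4802
pan 0.58 [197. 238.] 4947
bay 0.64 [199. 235.] 4902
lip 0.96 [198. 233.] 4767
top dict_keys(['K', 'world_to_cam']) [[432.6, 0.0, 260.7], [0.0, 432.6, 195.8], [0.0, 0.0, 1.0]] [[0.03, -1.0, -0.008, 31.841], [0.996, 0.029, 0.081, -574.794], [-0.081, -0.011, 0.997, -1086.632], [0.0, 0.0, 0.0, 1.0]]
battery 0.93 [222. 156.] 510
battery 0.87 [217. 201.] 473
battery 0.69 [202. 108.] 545
dish 0.61 [252. 388.] 885
balance 0.77 [200. 292.] 8049
pan 0.96 [204. 294.] 8284
bay 0.68 [201. 293.] 8229
bay 0.67 [129. 240.] 483
lip 0.92 [200. 291.] 8031
```

View pics/top1.png

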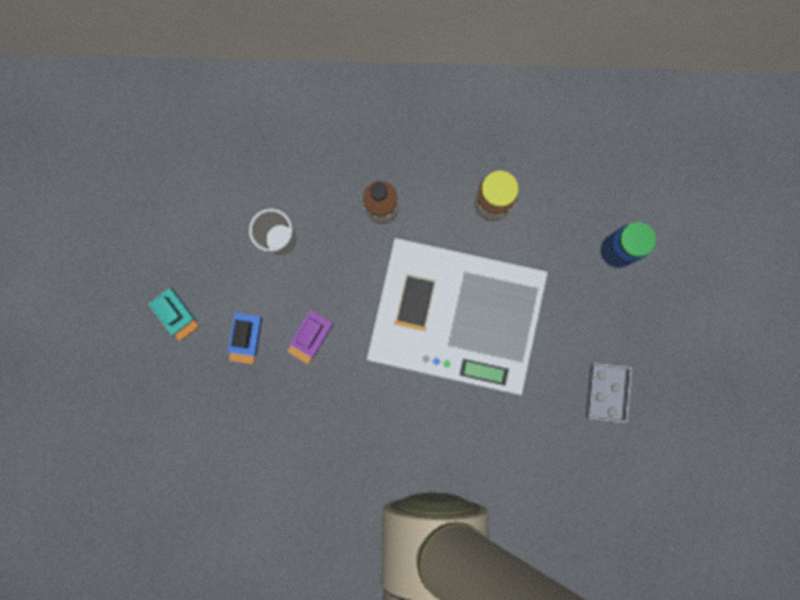

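View pics/scene1.png

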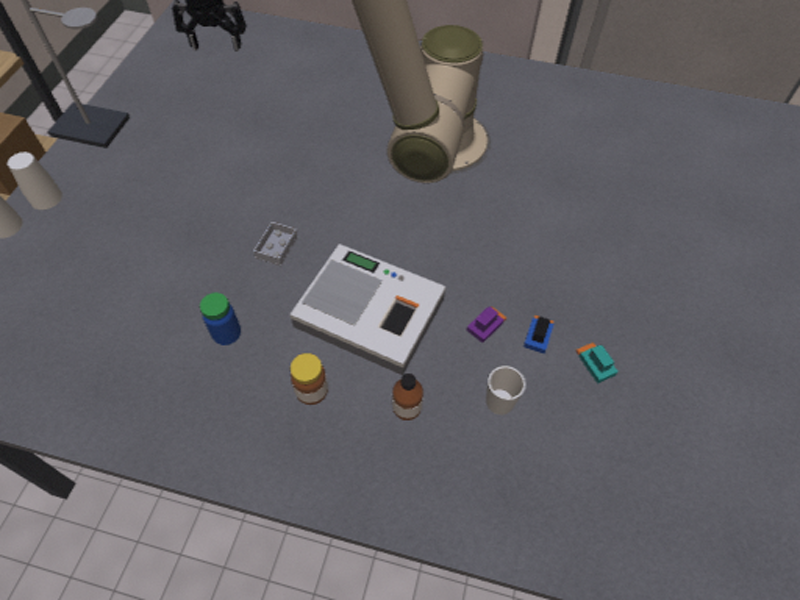

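The top view (800x600) shows three packs: turquoise at (173,313), blue with a black ridge at (245,338) and purple at (311,336). Only the blue one with the orange tongue fits the description. The balance is around (458,315), with the bay at (415,302) and the orange lip on its near side. The dish is at (610,393).

```bash
cat > h.py <<'E'
import numpy as np,cv2
from cell import arm,camera,camera_info,finder
def world(info,px,z):
    """px: Nx2 (col,row) -> world xyz on plane z"""
    K=info['K'];T=np.array(info['world_to_cam']);R=T[:3,:3];c=-R.T@T[:3,3]
    p=np.atleast_2d(np.array(px,float));d=np.c_[(p[:,0]-K[0][2])/K[0][0],-(p[:,1]-K[1][2])/K[1][1],-np.ones(len(p))]@R
    return c+d*((z-c[2])/d[:,2])[:,None]
def rect(mask):
    n,l,st,_=cv2.connectedComponentsWithStats(mask.astype(np.uint8))
    k=1+np.argmax(st[1:,4]);ct=cv2.findContours((l==k).astype(np.uint8),0,1)[0][0]
    return ct[:,0,:].astype(float)
def fit(info,ct,z):
    w=world(info,ct,z)[:,:2].astype(np.float32);r=cv2.minAreaRect(w);return r
E
python3 - <<'E'
from h import *
im=camera('top');i=camera_info('top')
cv2.imwrite('pics/crop_packs.png',cv2.resize(im[170:250,80:240,::-1],(800,400),interpolation=cv2.INTER_CUBIC))
hsv=cv2.cvtColor(im,cv2.COLOR_RGB2HSV);H,S,V=cv2.split(hsv)
roi=np.zeros(H.shape,bool);roi[195:240,135:178]=1
blue=roi&(H>100)&(H<125)&(S>130);org=roi&(H<20)&(S>100)
print('blue',fit(i,rect(blue),16),'tongue',fit(i,rect(org),7))
w=(V>150)&(S<40);w[:, :230]=0;w[:145]=0
print('bal',fit(i,rect(w),55))
o=np.zeros_like(roi);o[170:220,240:290]=1;o&=(H<20)&(S>100)
print('lip',fit(i,rect(o),55))
o=np.zeros_like(roi);o[170:220,245:285]=1;o&=(V<90)
print('bay dark',fit(i,rect(o),55))
d=finder.cut_out('top','dish')[0];print('dish',fit(i,rect(d['pixels']),28))
for q in ['ball0_center']: 
    for r in finder.cut_out('top',q)[:4]:print(r['p'],world(i,r['pixel'][::-1],10))
p=finder.cut_out('top','cup')
for n in ['cup','amber','blue','brown']:
    r=finder.cut_out('top',n)[0];print(n,r['p'],world(i,r['pixel'][::-1],60)[0].round())
E
```

```text
blue ((520.7080688476562, 316.112548828125), (44.68030548095703, 62.17507553100586), 82.55050659179688) tongue ((479.8606262207031, 321.63763427734375), (40.249542236328125, 10.5759916305542), 83.63863372802734)
bal ((558.6513671875, -30.8157958984375), (251.96847534179688, 202.06723022460938), 78.95429229736328)
lip ((541.2579956054688, 44.06438446044922), (45.8603630065918, 5.598959922790527), 78.66568756103516)
bay dark ((580.10986328125, 36.37959289550781), (40.0821647644043, 68.43751525878906), 79.08747863769531)
dish ((444.30999755859375, -278.540771484375), (71.10991668701172, 94.40428924560547), 86.8990478515625)
cup 0.55 [687. 266.  60.]
amber 0.85 [738. 100.  60.]
blue 0.64 [ 684. -299.   60.]
brown 0.91 [752. -87.  60.]
```

View pics/crop_packs.png

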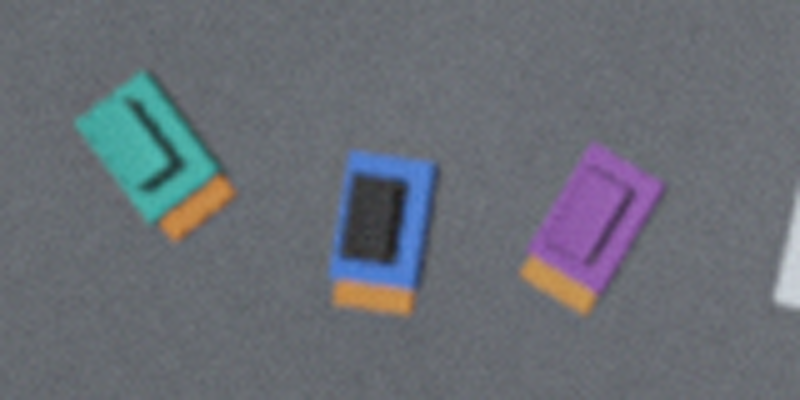

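The crop confirms it: the blue pack with the black ridge at (385,235) is the one, between turquoise (155,160) and purple (595,230). I'll move above it for a wrist look.

```bash
python3 -m jog '[[[0,0,-0.1,5,4,0,5],[0,0,-0.2,8,8,0,5],[0,0,-0.3,11,12,0,5],[0,0,-0.36,14,16,0,5],[0,0,-0.36,17,20,0,5],[0,0,-0.36,20,24,0,5],[0,0,-0.36,22,28,0,5],[0,0,-0.36,24,32,0,5],[0,0,-0.36,26,36,0,5],[0,0,-0.36,28,40,0,5],[0,0,-0.36,30,44,0,5],[0,0,-0.36,32,48,0,5]]]' 60
python3 -m jog '[[[0,0,0,2,5,0,5],[0,0,0,3,9,0,5],[0,0,0,4,13,0,5],[0,0,0,5,18,0,5],[0,0,0,6,22,0,5],[0,0,0,7,26,0,5],[0,0,0,8,31,0,5],[0,0,0,8.1,34.7,0,5],[0,0,0,8.1,34.7,0,5],[0,0,0,8.1,34.7,0,5],[0,0,0,8.1,34.7,0,5]]]'
cat >> h.py <<'E'
def cols(im): return cv2.split(cv2.cvtColor(im,cv2.COLOR_RGB2HSV))
def snap(n,fn=None):
    s=arm.sense();i=camera_info(n);im=camera(n)
    if fn: cv2.imwrite('pics/'+fn,im[...,::-1])
    return s,i,im
def st():
    s=arm.sense();print(round(s['t'],2),np.round(s['position'],1),np.round(s['tcp_rot'],3),'F',np.round(s['force'],1),'op',round(s['opening']*85.4,1),'g',np.round(s['grip_force'],1),np.round(s['qpos'],2))
E
python3 - <<'E'
from h import *
st();s,i,im=snap('wrist','w1.png');H,S,V=cols(im)
b=(H>100)&(H<125)&(S>130);o=(H<20)&(S>100)
print('blue',fit(i,rect(b),16),'org',fit(i,rect(o),7))
T=i['world_to_cam'];print(-T[:3,:3].T@T[:3,3])
E
```

```text
t: 2.3
position: [440.1, -29.3, 231.5]
tcp_rot: [3.135, -0.204, 0.001]
force: [0.8, -0.4, 0.6]
opening: 0.581
grip_force: 0.0
t: 3.4
position: [520.7, 314.8, 231.3]
tcp_rot: [3.135, -0.206, -0.0]
force: [0.5, -0.4, 0.1]
opening: 0.588
grip_force: 0.0
3.4 [520.7 314.8 231.3] [ 3.135 -0.206 -0.   ] F [ 0.5 -0.4  0.1] op 50.2 g 0.0 [ 0.35  0.5   1.23 -0.    1.42  2.05]
blue ((521.4277954101562, 316.22430419921875), (43.24047088623047, 66.93255615234375), 83.41149139404297) org ((525.0062866210938, 414.6438903808594), (13.001571655273438, 41.573150634765625), 39.4792594909668)
[599.34671467 303.5883416  374.93797411]
```

View pics/w1.png

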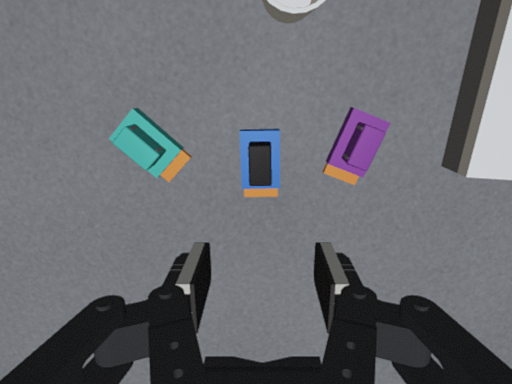

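The wrist view shows the blue pack at (260,163) with its tongue towards the robot, and the gripper already aligned. Descending to grip the ridge.

```bash
python3 -m jog '[[[0,0,0.015,0.07,0.14,-5,5],[0,0,0.015,0.07,0.14,-10,5],[0,0,0.015,0.07,0.14,-15,5],[0,0,0.015,0.07,0.14,-18,5],[0,0,0.015,0.07,0.14,-20,5],[0,0,0.015,0.07,0.14,-21.2,5],[0,0,0.015,0.07,0.14,-21.2,5],[0,0,0.015,0.07,0.14,-21.2,1],[0,0,0.015,0.07,0.14,-21.2,1],[0,0,0.015,0.07,0.14,-21.2,1],[0,0,0.015,0.07,0.14,-21.2,1]]]' 60
python3 -m jog '[[[0,0,0,0,0,0,1],[0,0,0,0,0,1,1],[0,0,0,0,0,5,1],[0,0,0,0,0,10,1],[0,0,0,0,0,13,1],[0,0,0,0,0,13,1]]]' 60
python3 - <<'E'
from h import *
st()
E
```

```text
t: 4.55
position: [522.2, 317.4, 21.0]
tcp_rot: [-3.135, 0.181, -0.004]
force: [0.2, -2.9, 7.4]
opening: 0.267
grip_force: 60.0
t: 5.15
position: [522.9, 318.0, 154.8]
tcp_rot: [-3.133, 0.18, -0.013]
force: [-0.1, -0.0, -2.5]
opening: 0.266
grip_force: 59.6
5.15 [522.9 318.  154.8] [-3.133  0.18  -0.013] F [-0.1 -0.  -2.5] op 22.7 g 59.6 [0.36 0.56 1.33 0.   1.24 2.04]
```

```bash
python3 -m jog '[[[0,0,-0.02,0,-3,3,1],[0,0,-0.04,-0.5,-7,5,1],[0,0,-0.06,-1,-11,7.5,1],[0,0,-0.078,-2,-15,7.5,1],[0,0,-0.078,-2.8,-19,7.5,1],[0,0,-0.078,-2.8,-23,7.5,1],[0,0,-0.078,-2.8,-26.5,7.5,1],[0,0,-0.078,-2.8,-26.5,7.5,1],[0,0,-0.078,-2.8,-26.5,7.5,1]]]'
python3 - <<'E'
from h import *
st();s,i,im=snap('wrist','w2.png');H,S,V=cols(im)
np.savez('w2.npz',K=i['K'],T=i['world_to_cam'])
st()
E
```

```text
t: 6.05
position: [492.9, 52.0, 223.7]
tcp_rot: [-3.126, 0.305, 0.002]
force: [0.3, 0.6, -2.3]
opening: 0.267
grip_force: 59.8
6.05 [492.9  52.  223.7] [-3.126e+00  3.050e-01  2.000e-03] F [ 0.3  0.6 -2.3] op 22.8 g 59.8 [-0.13  0.26  1.59  0.    1.29  1.63]
6.1 [492.9  52.7 223.8] [-3.127e+00  3.030e-01  2.000e-03] F [-0.3  0.5 -2.9] op 23.0 g 59.8 [-0.13  0.26  1.59  0.    1.29  1.63]
```

View pics/w2.png

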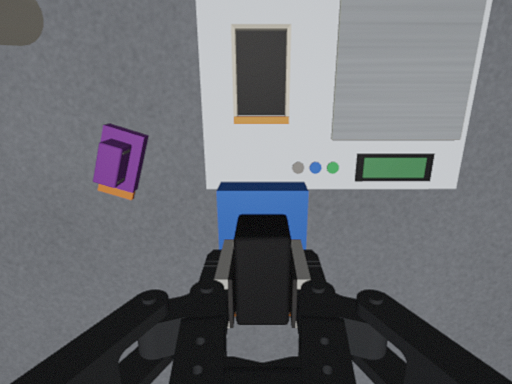

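The view shows the bay at (261,72) with its orange lip at (261,120), the pan at upper right, and the pack held straight with its body front edge at row 186. Measuring the lip, bay and pan.

```bash
python3 - <<'E'
from h import *
im=cv2.imread('pics/w2.png')[...,::-1].copy();d=np.load('w2.npz');i={'K':d['K'],'world_to_cam':d['T']};H,S,V=cols(im)
def show(n,r): print(n,np.round(r[0],1),np.round(r[1],1),round(r[2],1))
o=(H<22)&(S>100);o[:100]=0;o[140:]=0;o[:,:220]=0
show('lip',fit(i,rect(o),55))
b=np.zeros_like(o);b[20:118,225:300]=1
show('outline',fit(i,rect(b&((V<150)|(S>25))),55))
print('V row70',V[70,225:300].tolist())
# deck front edge (display side) line & left edge
w=(V>140)&(S<40);w[:,:180]=0
ys=[];
cs=[*range(215,220),*range(310,450,5)]
pts=[[c,np.where(w[140:200,c])[0].max()+140.5] for c in cs]
p=world(i,pts,55)[:,:2].astype(np.float32);v=cv2.fitLine(p,cv2.DIST_HUBER,0,.01,.01).ravel();print('front edge dir',np.degrees(np.arctan2(v[1],v[0])),'pt',v[2:])
pts=[[np.where(w[r,180:230])[0].min()+179.5,r] for r in range(5,180,5)]
p=world(i,pts,55)[:,:2].astype(np.float32);v=cv2.fitLine(p,cv2.DIST_HUBER,0,.01,.01).ravel();print('left edge dir',np.degrees(np.arctan2(v[1],v[0])),'pt',v[2:])
# pan corners near: bottom edge
print('pan bottom corners',world(i,[[332,137.5],[461,140]],65)[:,:2].round(1))
s,it,imt=snap('top');Ht,St,Vt=cols(imt)
g=np.zeros_like(o);g[165:240,280:350]=1;g&=(Vt<165)&(Vt>100)&(St<40)
show('pan top',fit(it,rect(g),65))
E
```

```text
lip [540.9  43. ] [50.1  6.5] 78.8
outline [580.1  34.8] [50.7 75.5] 78.8
V row70 [204, 204, 203, 204, 205, 204, 201, 195, 193, 196, 176, 112, 67, 63, 63, 64, 64, 63, 64, 65, 64, 62, 65, 63, 63, 66, 63, 66, 63, 63, 63, 65, 65, 67, 66, 64, 65, 64, 65, 65, 62, 64, 66, 66, 62, 64, 63, 60, 63, 64, 61, 61, 64, 63, 64, 62, 61, 63, 62, 58, 81, 168, 200, 198, 196, 197, 205, 204, 204, 204, 203, 203, 205, 204, 204]
front edge dir 78.84376 pt [455.16177  -33.991837]
left edge dir -11.127533 pt [575.60876   92.759575]
pan bottom corners [[ 513.   -19.1]
 [ 487.5 -136.4]]
pan top [560.2 -73.8] [144.9 118.3] 79.0
```

```bash
python3 - <<'E'
from h import *
im=cv2.imread('pics/w2.png')[...,::-1].copy();d=np.load('w2.npz');i={'K':d['K'],'world_to_cam':d['T']};H,S,V=cols(im)
print(S[15:45,250:270].mean(1).round().tolist());print(V[15:45,250:270].mean(1).round().tolist())
print(S[108:130,250:270].mean(1).round().tolist());print(H[108:130,250:270].mean(1).round().tolist())
print(S[70,225:300].tolist())
bay=np.array([583.5,34.2]);ux=np.array([.9811,-.1934]);uy=np.array([.1934,.9811])
K=i['K'];T=i['world_to_cam']
def pr(p):
    q=T[:3,:3]@p+T[:3,3];return (K[0][2]+K[0][0]*q[0]/-q[2],K[1][2]-K[1][1]*q[1]/-q[2])
for x,y,z in [(-47.5,0,55),(-40.5,0,55),(34.5,0,52),(37.5,0,55),(0,26,55),(0,-26,55),(0,23,52),(0,-23,52)]:
    print((x,y,z),np.round(pr(np.r_[bay+x*ux+y*uy,z]),1))
# held pack: blue extents
b=(H>100)&(H<125)&(S>110);r=rect(b[:,:]);
dark=[np.where(b[190:245,c])[0].min()+190 for c in range(222,304,8)];print('blue rows',dark,'cols row225',np.where(b[225])[0][[0,-1]],'top face first bright',V[180:200,262].tolist())
P=np.array([492.9,52.35,223.75])
for x,y,z in [(33,22,-6),(33,-22,-6),(33,0,-6),(33,0,-22),(22,12,22),(22,-12,22)]:
    print('pack',(x,y,z),np.round(pr(P+np.r_[x*ux+y*uy,z]),1))
E
```

```text
[7.0, 7.0, 7.0, 8.0, 7.0, 7.0, 8.0, 8.0, 4.0, 12.0, 21.0, 21.0, 20.0, 22.0, 26.0, 17.0, 10.0, 6.0, 6.0, 6.0, 6.0, 8.0, 8.0, 6.0, 7.0, 7.0, 7.0, 5.0, 7.0, 7.0]
[203.0, 203.0, 203.0, 203.0, 203.0, 203.0, 203.0, 204.0, 198.0, 184.0, 180.0, 182.0, 184.0, 145.0, 103.0, 83.0, 68.0, 64.0, 65.0, 65.0, 65.0, 65.0, 65.0, 65.0, 65.0, 66.0, 65.0, 65.0, 65.0, 64.0]
[6.0, 6.0, 7.0, 6.0, 6.0, 6.0, 5.0, 6.0, 99.0, 150.0, 145.0, 144.0, 144.0, 145.0, 154.0, 127.0, 4.0, 12.0, 8.0, 7.0, 7.0, 7.0]
[65.0, 36.0, 48.0, 62.0, 64.0, 54.0, 93.0, 13.0, 13.0, 17.0, 18.0, 18.0, 18.0, 18.0, 18.0, 16.0, 149.0, 106.0, 104.0, 105.0, 105.0, 105.0]
[8, 6, 8, 6, 7, 8, 5, 5, 18, 20, 22, 27, 8, 16, 8, 4, 4, 4, 0, 8, 8, 0, 12, 4, 4, 4, 4, 12, 4, 0, 4, 0, 12, 11, 8, 4, 4, 12, 8, 8, 8, 4, 15, 12, 8, 12, 4, 9, 8, 4, 8, 4, 4, 12, 4, 12, 4, 4, 12, 4, 16, 21, 19, 21, 16, 1, 9, 6, 8, 8, 6, 6, 7, 8, 6]
(-47.5, 0, 55) [260.9 123.8]
(-40.5, 0, 55) [260.9 116.2]
(34.5, 0, 52) [260.8  28.3]
(37.5, 0, 55) [260.8  23.9]
(0, 26, 55) [231.9  70.2]
(0, -26, 55) [289.7  70.2]
(0, 23, 52) [235.5  70.3]
(0, -23, 52) [286.2  70.3]
blue rows [np.int64(190), np.int64(190), np.int64(190), np.int64(190), np.int64(190), np.int64(190), np.int64(190), np.int64(190), np.int64(190), np.int64(190), np.int64(190)] cols row225 [218 306] top face first bright [209, 177, 115, 86, 88, 88, 86, 88, 89, 85, 116, 181, 190, 187, 186, 186, 186, 186, 186, 185]
pack (33, 22, -6) [213.5 187.2]
pack (33, -22, -6) [304.9 187.2]
pack (33, 0, -6) [259.2 187.2]
pack (33, 0, -22) [259.5 178.2]
pack (22, 12, 22) [229.5 233.3]
pack (22, -12, 22) [288.  233.3]
```

```bash
python3 -m jog '[[[-0.02,-0.1,0,3,-0.6,-2,1],[-0.04,-0.2,0,6,-1.2,-5,1],[-0.054,-0.274,0,8,-1.6,-8,1],[-0.054,-0.274,0,9.4,-1.8,-10.6,1],[-0.054,-0.274,0,9.4,-1.8,-10.6,1],[-0.054,-0.274,0,9.4,-1.8,-10.6,1],[-0.054,-0.274,0,9.4,-1.8,-10.6,1],[-0.054,-0.274,0,9.4,-1.8,-10.6,1]]]'
python3 - <<'E'
from h import *
from scipy.spatial.transform import Rotation as R
st();s,i,im=snap('wrist','w3.png');print(R.from_rotvec(s['tcp_rot']).as_matrix().round(3))
E
```

```text
t: 6.95
position: [587.5, 34.5, 119.8]
tcp_rot: [3.07, -0.297, 0.435]
force: [-0.1, 1.0, -4.0]
opening: 0.266
grip_force: 59.8
6.95 [587.5  34.5 119.8] [ 3.07  -0.297  0.435] F [-0.1  1.  -4. ] op 22.7 g 59.8 [-0.13  0.43  1.67 -0.02  0.76  1.65]
[[ 0.943 -0.192  0.273]
 [-0.184 -0.981 -0.053]
 [ 0.278  0.    -0.961]]
```

View pics/w3.png

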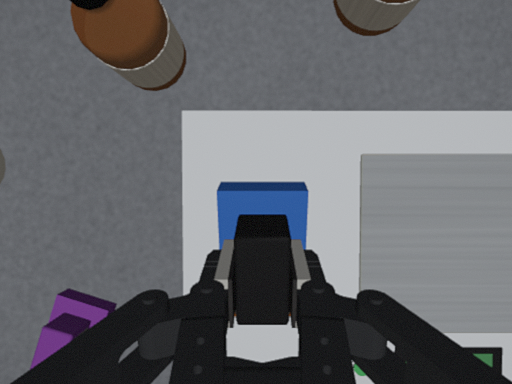

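The pack (262,215) is held straight and tilted over the bay. Lowering the tongue into the pocket just in front of the lip.

```bash
python3 -m jog '[[[0,0,0,0,0,-1.5,1],[0,0,0,0,0,-2.5,1],[0,0,0,0,0,-3.3,1],[0,0,0,0,0,-4,1],[0,0,0,0,0,-4.4,1],[0,0,0,0,0,-4.4,1],[0,0,0,0,0,-4.4,1],[0,0,0,0,0,-4.4,1]]]'
```

```text
t: 7.8
position: [587.5, 34.2, 74.7]
tcp_rot: [3.07, -0.297, 0.433]
force: [-0.1, -0.3, -2.8]
opening: 0.265
grip_force: 60.0
```

```bash
python3 -m jog '[[[0,0,0,-0.2,0.04,-0.05,1],[0,0,0,-0.4,0.08,-0.1,1],[0,0,0,-0.6,0.12,-0.1,1],[0,0,0,-0.75,0.15,-0.1,1],[0,0,0,-0.86,0.17,-0.1,1],[0,0,0,-0.86,0.17,-0.1,1],[0,0,0,-0.86,0.17,-0.1,1]]]'
```

```text
t: 8.5
position: [578.7, 35.9, 73.3]
tcp_rot: [3.07, -0.298, 0.432]
force: [0.2, -0.4, -2.0]
opening: 0.274
grip_force: 60.0
```

```bash
python3 -m jog '[[[0.007,0.034,0,0.09,-0.02,-0.16,1],[0.014,0.068,0,0.18,-0.04,-0.32,1],[0.021,0.103,0,0.27,-0.05,-0.48,1],[0.027,0.137,0,0.36,-0.07,-0.64,1],[0.027,0.137,0,0.36,-0.07,-0.64,1],[0.027,0.137,0,0.36,-0.07,-0.64,1]]]'
python3 -m jog '[[[0.007,0.034,0,0.07,-0.02,-0.17,1],[0.013,0.068,0,0.14,-0.03,-0.33,1],[0.013,0.068,0,0.14,-0.03,-0.33,1],[0.013,0.068,0,0.14,-0.03,-0.33,1]]]'
```

```text
t: 9.1
position: [582.2, 35.2, 66.7]
tcp_rot: [3.106, -0.301, 0.218]
force: [0.0, 0.4, -2.8]
opening: 0.266
grip_force: 60.0
t: 9.5
position: [583.5, 35.0, 63.5]
tcp_rot: [3.118, -0.302, 0.111]
force: [0.4, -0.2, -2.7]
opening: 0.267
grip_force: 59.9
```

```bash
python3 -m jog '[[[0.007,0.034,0,0.06,-0.01,-0.2,1],[0.013,0.069,0,0.13,-0.03,-0.4,1],[0.013,0.069,0,0.13,-0.03,-0.4,1],[0.013,0.069,0,0.13,-0.03,-0.4,1],[0.013,0.069,0,0.13,-0.03,-0.45,1],[0.013,0.069,0,0.13,-0.03,-0.45,1]]]'
```

```text
t: 10.1
position: [585.3, 34.6, 60.0]
tcp_rot: [3.126, -0.303, 0.004]
force: [-1.9, -0.2, 5.5]
opening: 0.266
grip_force: 61.0
```

```bash
python3 -m jog '[[[0,0,0,0,0,-0.1,1],[0,0,0,0,0,-0.1,1],[0,0,0,0,0,-0.1,1]]]'
python3 -m jog '[[[0,0,0,0,0,0,4],[0,0,0,0,0,0,4],[0,0,0,0,0,0,4],[0,0,0,0,0,0,4],[0,0,0,0,0,3,4],[0,0,0,0,0,7,4],[0,0,0,0,0,12,4],[0,0,0,-4,0.8,16,4],[0,0,0,-8,1.6,16,4],[0,0,0,-10,2,16,4],[0,0,0,-10,2,16,4],[0,0,0,-10,2,16,4]]]'
python3 - <<'E'
from h import *
st();s,i,im=snap('wrist','w4.png')
H,S,V=cols(im);b=(H>100)&(H<125)&(S>110)
for z in (55,): print(fit(i,rect(b),z))
r=fit(i,rect(b),55)
E
```

```text
t: 10.4
position: [585.3, 34.6, 60.0]
tcp_rot: [3.126, -0.303, 0.004]
force: [-5.8, -0.2, 14.7]
opening: 0.267
grip_force: 62.1
t: 11.6
position: [485.2, 54.6, 218.3]
tcp_rot: [3.126, -0.303, 0.001]
force: [-0.2, -0.9, -0.8]
opening: 0.469
grip_force: 0.0
11.6 [485.2  54.6 218.3] [ 3.126e+00 -3.030e-01  1.000e-03] F [-0.2 -0.9 -0.8] op 40.1 g 0.0 [-0.13  0.24  1.63 -0.    1.27  1.64]
((584.0655517578125, 34.022926330566406), (43.701507568359375, 65.90121459960938), 78.94401550292969)
```

View pics/w4.png

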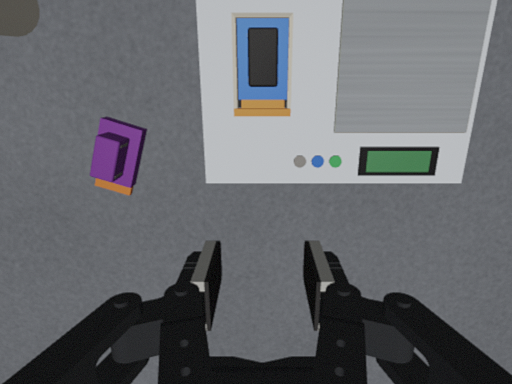

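The pack lies flat: its outline at deck height measures 43.7 x 65.9 mm, centred within 1 mm of the bay, and the tongue is under the lip (263,110). Next is the dish.

```bash
python3 -m jog '[[[0,0,0.05,-1,-4,0,8.4],[0,0,0.1,-1,-8,0,8.4],[0,0,0.14,-2,-12,0,8.4],[0,0,0.14,-3,-16,0,8.4],[0,0,0.14,-4,-20,0,8.4],[0,0,0.14,-4.5,-24,0,8.4],[0,0,0.14,-4.5,-28,0,8.4],[0,0,0.14,-4.5,-31,0,8.4],[0,0,0.14,-4.5,-33.3,0,8.4],[0,0,0.14,-4.5,-33.3,0,8.4],[0,0,0.14,-4.5,-33.3,0,8.4]]]'
python3 - <<'E'
from h import *
st();s,i,im=snap('wrist','w5.png')
d=finder.cut_out('wrist','dish')[0];print(d['p'],d['pixel'],fit(i,rect(d['pixels']),28))
b=finder.cut_out('wrist','ball0_center')
for r in b[:5]:print(r['p'],world(i,r['pixel'][::-1],10.5).round(1))
E
```

```text
t: 12.75
position: [440.1, -278.7, 217.4]
tcp_rot: [3.14, -0.085, -0.001]
force: [0.5, 0.2, 0.0]
opening: 0.984
grip_force: 0.0
12.75 [ 440.1 -278.7  217.4] [ 3.14e+00 -8.50e-02 -1.00e-03] F [0.5 0.2 0. ] op 84.0 g 0.0 [-0.79  0.32  1.53 -0.    1.3   0.84]
0.68 [160.7, 266.4] ((443.9729919433594, -284.2008361816406), (62.967506408691406, 92.86967468261719), 85.4112319946289)
0.69 [[ 407.2 -291.4   10.5]]
```

View pics/w5.png

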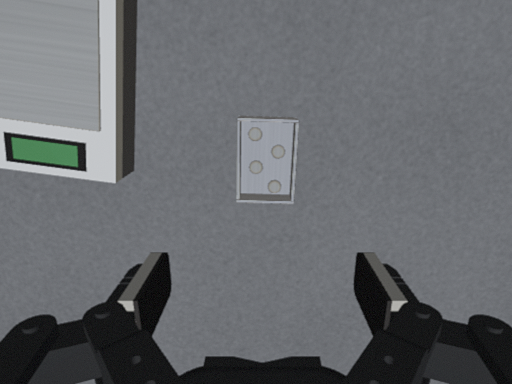

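The dish rim spans (238,118) to (297,203), with four balls inside. It is level and aligned at about (444,-284). Descending and closing gently.

```bash
python3 -m jog '[[[0,0,-0.026,0.39,-0.45,-4,8.4],[0,0,-0.026,0.39,-0.45,-8,8.4],[0,0,-0.026,0.39,-0.45,-12,8.4],[0,0,-0.026,0.39,-0.45,-16,8.4],[0,0,-0.026,0.39,-0.45,-19,8.4],[0,0,-0.026,0.39,-0.45,-20.8,8.4],[0,0,-0.026,0.39,-0.45,-21.3,8.2],[0,0,-0.026,0.39,-0.45,-21.3,7.8],[0,0,-0.026,0.39,-0.45,-21.3,7.4],[0,0,-0.026,0.39,-0.45,-21.3,7.0],[0,0,-0.026,0.39,-0.45,-21.3,6.7],[0,0,-0.026,0.39,-0.45,-21.3,6.5]]]' 40
python3 -m jog '[[[0,0,0,0,0,0,6.3],[0,0,0,0,0,0,6.2],[0,0,0,0,0,0,6],[0,0,0,0,0,0,5.5],[0,0,0,0,0,0,5.5],[0,0,0,0,0,0,5.5]]]' 40
```

```text
t: 14.1
position: [444.0, -283.1, 5.6]
tcp_rot: [3.138, -0.124, 0.001]
force: [0.3, 0.0, -0.8]
opening: 0.761
grip_force: 0.0
t: 14.7
position: [444.0, -283.1, 5.6]
tcp_rot: [3.138, -0.124, 0.001]
force: [-2.5, 0.9, 7.7]
opening: 0.718
grip_force: 44.4
```

```bash
python3 -m jog '[[[0,0,0,0,0,0.1,5.5],[0,0,0,0,0,0.3,5.5],[0,0,0,0,0,0.7,5.5],[0,0,0,0,0,1.3,5.5],[0,0,0,0,0,2.1,5.5],[0,0,0,0,0,3.1,5.5],[0,0,0,0,0,4.3,5.5],[0,0,0,0,0,5.5,5.5],[0,0,0,0,0,6.6,5.5],[0,0,0,0,0,7.5,5.5],[0,0,0,0,0,8.1,5.5],[0,0,0,0,0,8.5,5.5]]]'
python3 -m jog '[[[0,0,0,0,0,0.5,5.5],[0,0,0,0,0,1.2,5.5],[0,0,0,0,0,1.9,5.5],[0,0,0,0,0,2.5,5.5],[0,0,0,0,0,2.8,5.5],[0,0,0,0,0,3,5.5]]]'
python3 - <<'E'
from h import *
s,i,im=snap('wrist','w6.png')
E
```

```text
t: 15.9
position: [443.9, -282.9, 90.6]
tcp_rot: [3.138, -0.124, 0.001]
force: [-0.2, 0.3, -2.2]
opening: 0.716
grip_force: 43.7
t: 16.5
position: [443.9, -282.9, 120.4]
tcp_rot: [3.138, -0.124, 0.001]
force: [0.2, -0.3, -2.3]
opening: 0.714
grip_force: 43.7
```

View pics/w6.png

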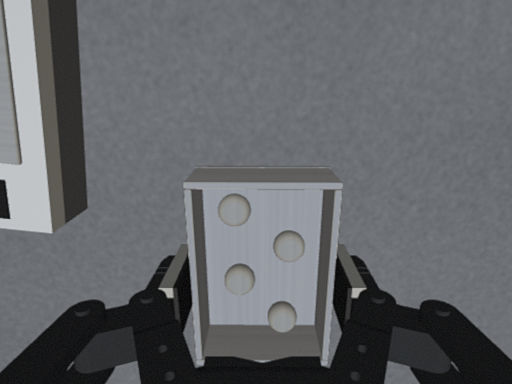

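The held dish (262,260) is level, with all four balls inside. Carrying it smoothly to above the pan.

```bash
python3 -m jog '[[[0,0,-0.001,0.12,0.2,0,5.5],[0,0,-0.003,0.35,0.6,0,5.5],[0,0,-0.007,0.7,1.2,0,5.5],[0,0,-0.011,1.2,2.0,0,5.5],[0,0,-0.018,1.9,3.1,0,5.5],[0,0,-0.026,2.7,4.5,0,5.5],[0,0,-0.035,3.6,6.0,0,5.5],[0,0,-0.046,4.6,7.8,0,5.5],[0,0,-0.056,5.7,9.6,0,5.5],[0,0,-0.066,6.7,11.3,0,5.5],[0,0,-0.076,7.7,13.1,0,5.5],[0,0,-0.086,8.7,14.6,0,5.5]]]'
python3 -m jog '[[[0,0,-0.008,0.8,1.4,0,5.5],[0,0,-0.015,1.5,2.6,0,5.5],[0,0,-0.021,2.1,3.5,0,5.5],[0,0,-0.025,2.5,4.2,0,5.5],[0,0,-0.027,2.7,4.6,0,5.5],[0,0,-0.028,2.85,4.9,0,5.5],[0,0,-0.028,2.85,4.9,0,5.5],[0,0,-0.028,2.85,4.9,0,5.5]]]'
python3 -m jog '[[[0,0,0,0,0,-0.2,5.5],[0,0,0,0,0,-0.6,5.5],[0,0,0,0,0,-1.2,5.5],[0,0,0,0,0,-1.9,5.5],[0,0,0,0,0,-2.6,5.5],[0,0,0,0,0,-3.2,5.5],[0,0,0,0,0,-3.7,5.5],[0,0,0,0,0,-4.1,5.5],[0,0,0,0,0,-4.4,5.5],[0,0,0,0,0,-4.5,5.5],[0,0,0,0,0,-4.5,5.5]]]'
```

```text
t: 17.75
position: [531.4, -135.2, 120.0]
tcp_rot: [3.13, -0.259, -0.0]
force: [-0.3, -1.2, -1.3]
opening: 0.716
grip_force: 43.7
t: 18.55
position: [559.3, -88.2, 120.1]
tcp_rot: [3.126, -0.303, 0.0]
force: [-0.3, -0.0, -2.1]
opening: 0.716
grip_force: 43.7
t: 19.65
position: [559.4, -87.9, 75.1]
tcp_rot: [3.126, -0.303, 0.0]
force: [-0.6, -0.5, -0.9]
opening: 0.713
grip_force: 43.7
```

```bash
python3 -m jog '[[[0,0,0,0,0,-0.1,5.5],[0,0,0,0,0,-0.2,5.5],[0,0,0,0,0,-0.28,5.5],[0,0,0,0,0,-0.34,5.5],[0,0,0,0,0,-0.39,5.5],[0,0,0,0,0,-0.42,5.5],[0,0,0,0,0,-0.44,5.5],[0,0,0,0,0,-0.44,5.5]]]'
```

```text
t: 20.45
position: [559.4, -87.9, 70.7]
tcp_rot: [3.126, -0.303, 0.0]
force: [-0.3, 0.2, -2.2]
opening: 0.716
grip_force: 43.7
```

```bash
python3 -m jog '[[[0,0,0,0,0,-0.03,5.5],[0,0,0,0,0,-0.06,5.5],[0,0,0,0,0,-0.08,5.5],[0,0,0,0,0,-0.08,5.5]]]'
```

```text
t: 20.85
position: [559.4, -87.9, 70.6]
tcp_rot: [3.126, -0.303, 0.001]
force: [-2.9, 1.4, 6.0]
opening: 0.714
grip_force: 44.7
```

Resting on the pan, with the force now pushing up 6 N. Easing the grip, opening, then retreating.

```bash
python3 -m jog '[[[0,0,0,0,0,0.04,5.5],[0,0,0,0,0,0.04,5.5]]]' 20
python3 -m jog '[[[0,0,0,0,0,0,6.3],[0,0,0,0,0,0,6.6],[0,0,0,0,0,0,7],[0,0,0,0,0,0,7.4],[0,0,0,0,0,0,7.8],[0,0,0,0,0,0,7.8],[0,0,0,0,0,1,7.8],[0,0,0,0,0,3,7.8],[0,0,0,0,0,7,7.8],[0,0,0,0,0,11,7.8],[0,0,0,-3,0.6,14,7.8],[0,0,0,-7,1.4,16,7.8]]]'
python3 -m jog '[[[0,0,0,-2,0.4,0,7.8],[0,0,0,-2,0.4,0,7.8],[0,0,0,-2,0.4,0,7.8]]]'
python3 - <<'E'
from h import *
st();s,i,im=snap('wrist','w7.png')
d=finder.cut_out('wrist','dish')[0];print(d['p'],fit(i,rect(d['pixels']),93))
K=i['K'];T=i['world_to_cam'];H,S,V=cols(im)
b=(H>100)&(H<125)&(S>110);print('blue',fit(i,rect(b),55))
E
```

```text
t: 21.05
position: [559.4, -87.9, 70.6]
tcp_rot: [3.126, -0.303, 0.001]
force: [-3.2, 0.3, 3.9]
opening: 0.714
grip_force: 44.4
t: 22.25
position: [489.5, -74.1, 232.9]
tcp_rot: [3.125, -0.302, 0.006]
force: [0.3, -0.2, 0.4]
opening: 0.914
grip_force: 0.0
t: 22.55
position: [469.6, -70.0, 231.0]
tcp_rot: [3.126, -0.303, 0.002]
force: [0.4, 0.4, -0.1]
opening: 0.916
grip_force: 0.0
22.55 [469.6 -70.  231. ] [ 3.126e+00 -3.030e-01  2.000e-03] F [ 0.4  0.4 -0.1] op 78.2 g 0.0 [-0.39  0.2   1.64 -0.    1.3   1.37]
0.76 ((558.8289184570312, -88.84187316894531), (62.7565803527832, 90.55274200439453), 78.68119812011719)
blue ((583.8980712890625, 33.48189926147461), (44.239593505859375, 65.7127914428711), 78.87957763671875)
```

View pics/w7.png

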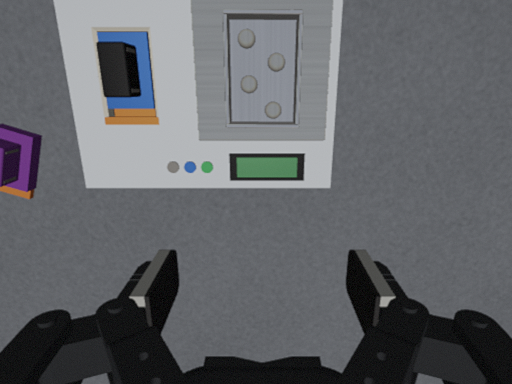

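The dish sits mid-pan (263,70), within 1 mm of centre, with all four balls in it. The pack is flat in the bay (125,75), tongue under the lip, and the gripper touches nothing. Handing in.

```bash
python3 -c "
from cell import ticket
print(ticket.finish_job())"
```

```text
the job is handed in; nothing more can be done
None
```

The job is handed in at about 23 s: the battery pack lies flat in the bay with its tongue under the lip, and the dish rests about 1 mm from the middle of the pan with all four balls in it; no bottle or cup was touched.

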